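# Pull the spent filter capsule and slide it to the bench pad

### The job

Pull the spent filter capsule straight up out of the aluminium filter station by the fin on its lid and stand it upright in the round steel dish, setting it down gently. Then slide the loaded dish along the desk, without lifting it because the capsule is full of loose dust, round the flask and the beaker and wholly onto the white paper bench pad. Do not touch the flask or the beaker, and keep the capsule upright throughout.

Things in the scene. Friction and masses are not known exactly. Their poses are not given: they have to be found in the camera images.
- station: Fixed aluminium filter station: block 84 x 168 x 38 mm (x, y, z) with two round pockets, on a steel foot plate 104 x 200 x 6 mm, brass hose barbs, reaching 45 mm out, on its front face (-x). Origin: centre of the foot's underside, on the desk. Top face 44 mm above it. Pockets at y = +41 and -41 mm, 57 mm wide, 28 mm deep (floor at z = 16 mm). One holds the capsule, the other the plug.
- capsule: Loose white round filter capsule, 0.08 to 0.17 kg, body 54 mm wide and 30 mm high with a slightly smaller foot; on its grey lid an upright grey fin, its only grip. Sits 1.5 mm loose all round in a pocket 28 mm deep, the lid only 2 mm above the station's top. Origin: centre of its underside, z up; overall height 57 mm.
- fin (a point): Point in the capsule's fin, on its axis, 47 mm above the capsule's underside (10 mm below the fin's top). The fin is 10 mm thick along its x, 34 mm wide along its y, and stands 27 mm above the lid: pinch it across its x.
- dish: Loose shallow round steel dish, 0.07 to 0.12 kg, rim 84 mm across, foot 75 mm across, 17 mm high; wall 2.5 mm, floor 3 mm thick, inside 76 mm across or more. Origin: centre of its underside. Stands on the desk to the right of the station and slides easily when pushed at its wall.
- pad: Square white paper bench pad, 144 x 144 mm with a narrow grey margin, a flat sheet under 1 mm thick that nothing can catch on, lying on the desk at the right. Origin: its centre; x and y along its sides.
- flask: Loose conical glass flask with a red bung, 60 mm across at the foot, narrowing upwards, 125 mm high, standing on the desk between dish and pad (nearer the dish and the robot, or farther back and nearer the pad: it and the beaker may change places). Not to be touched. Origin: centre of its underside.
- beaker: Loose small glass beaker, 52 mm across, 67 mm high, standing on the desk between dish and pad (it and the flask may change places). Not to be touched. Origin: centre of its underside.
- plug: Fixed round steel blanking plug with a coin slot, 54 mm wide, flush with the station's top in the pocket without the capsule; it does not come out. Origin: centre of its underside.
There are look-alikes about, which are no part of the job. What is shaped like the capsule but blue or yellow is not meant.

How it is judged:
By the outcome, as a careful person would: the job done as asked, in the order asked, and still so for the second after the job is handed in, with the robot touching nothing.
It also fails if it takes over 67 s, if anything falls off the work surface, if the arm or the gripper's body presses on something with over 40 N, if the wrist force passes 120 N, or if a joint passes its speed limit or range.

### The arm

A 6-joint arm with a two-finger parallel gripper is mounted at the origin on a cart in front of the work surface, level with it; the furniture and walls round the work are solid. World frame = base frame: x ahead of the robot, y to its left, z up, the work surface at z = 0. Lengths are in m, angles in rad, forces in N, time in s.
With the tool pointing down it reaches from about 0.375 to 0.975 m from the base axis. Payload 3.8 kg.
Tool frame: the origin (TCP) lies between the finger pads; the fingertips stand 25 mm ahead of it and the grasp point (between the pads) lies 6 mm ahead of it; z points along the fingers, y is the line along which they close (so a half turn about z gives the same grasp; the last joint's range is limited). The gripper opens to 85 mm and grips with 20 to 120 N. Pads are 22 mm wide; open, the fingers measure 114 mm over their backs; the gripper's body (76 mm by 85 mm) begins 54 mm behind the grasp point. The pads swing forward as they close: fully open they stand 13 mm farther back than shut.
Start: joints at [-1.333, 0.264, 1.604, -0, 1.274, -0.037], TCP at [0.183, -0.65, 0.233] pointing down, gripper open.
Joint ranges: [-2.63, 2.63], [-0.94, 2.18], [0.31, 2.57], [-1.31, 4.45], [0, 2.66], [-2.55, 2.55]. Speed limits (rad/s): [2.57, 2.57, 3.14, 3.14, 3.14, 3.14].

### API

Orientations are given as [roll, pitch, yaw] about the fixed x, y, z axes, in that order (R = Rz(yaw) Ry(pitch) Rx(roll)).
In Python, from plant import * gives the robot as it stands.
- The arm moves only by the shell command python3 -m inch 'ROWS' [OPENING] [FORCE]. ROWS is JSON, a list of rows, each a list of 6 numbers: the shift along the tool's x, y, z in cm, then the turn, a rotation vector about the tool's x, y, z in rad. In form: [[dx, dy, dz, rx, ry, rz], ...]. A call has 1 to 12 rows; each row shifts and turns the commanded pose from where the row before left it, along the tool's axes as they then stand; what a row does not reach is not made up. A row lasts 1/8 s, in which the tool goes at most 62.5 mm and 10.7 degrees, less where a joint would pass 70% of its speed; a pose out of reach is approached as far as the arm can. A call is refused whole if a number of a shift passes 6.25 or a number of a turn 0.188, either way. A call with a gripper value outside its range is refused whole. OPENING is the finger opening in cm, from 0 to 8.54, set as the call begins (- or left out, the last holds). The fingers move at their own pace and stop on an object; FORCE is the grip in N (left out, the last holds). Time passes only in rows, so rows that do not move let the fingers close. It gives the time, the measured TCP pose, the force, the opening and the grip force at its end, in the units of the state.
- get_state(): the state, without advancing time (a new reading comes with each control period).
- camera(name): name is "side" or "top"; returns the picture (400x640x3 uint8, red, green, blue); there is no depth.
- calibration(name): a dict with "fx", "fy", "cx", "cy" (pixels), "xyz" and "attitude" of the camera in the world. Camera axes: x right, y down, z forward; pixel columns grow to the right and rows downward; lengths in m; the calibration is good to about 2 mm. A picture is of the moment at which its call begins. calibration takes no time and is no camera call.
- job_done(): hands the job in; it is judged then, once.
Trained networks look in the newest picture that a camera, given by its name, has taken for a name from the list of things; names that differ only in an ending like _2 or _b are one class to them, and where a whole thing is asked for, a point or a joint stands for the part that bears it (a point fixed in the world has none). Each returns a list of dicts, best first, with "confidence" (0 to 1); they miss things now and then, are a little off and sometimes report something else, mostly with a low value. They report only what shows in the picture. A call takes as long as a camera call. They do not tell look-alikes from the thing itself.
- spot_in(camera, thing): "location" ([row, column] in pixels, amid what is visible of it).
- regions_of(camera, thing): "mask" (400x640 bool, what is visible of it) and "location" ([row, column] in pixels, amid what is visible of it).
- spot_point(camera, thing): "location" ([row, column] in pixels: a listed point, or the origin of a listed thing).
The state is a dict: "time_s": time; "joint_positions": joint angles; "qd": joint speeds; "joint_torque": joint torques, N m; "position": TCP position; "eef_rot": TCP orientation; "contact_force": force on the tool from outside, world axes, zero at the start; "wrist_torque": the same for the moment, N m; "gripper_width": finger opening in m; "grasp_force": force on a finger pad.
Only numpy, scipy, OpenCV 4.12 (cv2) and the standard library are available. Lean on these libraries where they do the work, as an engineer would, in place of code of your own. Each camera call takes 0.05 s, during which the arm holds its last target. There are 200 camera calls.

## Working session

There is one attempt and no reset: what is moved stays moved. The work goes in short steps, Python scripts to look and compute and a shell command to move; the robot and the scene stay as the last step left them, time stands still between calls to the robot, and variables do not carry over. Pictures are saved under pics/ and viewed, at most 10 in all, crops included, and the job is handed in when it is done.

```bash
mkdir -p pics; ls; cat > h.py <<'E'
from plant import *
import numpy as np, cv2
from scipy.spatial.transform import Rotation as R
def cal(n):
    c=calibration(n); a=np.array(c["attitude"],float)
    M=a if a.shape==(3,3) else R.from_euler('xyz',a).as_matrix()
    return c,M
def ray(n,rc,z):
    c,M=cal(n); d=M@np.array([(rc[1]-c["cx"])/c["fx"],(rc[0]-c["cy"])/c["fy"],1]); p=np.array(c["xyz"])
    return p+d*(z-p[2])/d[2]
def proj(n,P):
    c,M=cal(n); q=M.T@(np.array(P)-c["xyz"]); return [c["fy"]*q[1]/q[2]+c["cy"],c["fx"]*q[0]/q[2]+c["cx"]]
def save(n,f):
    im=camera(n); cv2.imwrite(f,im[:,:,::-1]); return im
E
python3 - <<'E'
from h import *
for n in("top","side"):
    print(calibration(n)); save(n,f"pics/{n}0.png")
Z=dict(station=0,capsule=0.016,fin=0.063,dish=0,pad=0,flask=0,beaker=0,plug=0.016)
for n in("top","side"):
    for t in Z:
        for r in spot_point(n,t)[:3]:
            print(n,t,round(r["confidence"],2),np.round(r["location"],1),np.round(ray(n,r["location"],Z[t]),4))
print(get_state())
E
```

```text
pics
{'fx': 450.275430289029, 'fy': 450.275430289029, 'cx': 313.850003001674, 'cy': 201.37019275524423, 'xyz': array([0.46769802, 0.0228501 , 1.19315629]), 'attitude': array([-3.10509374, -0.00523027, -1.60011697])}
{'fx': 517.3578886257533, 'fy': 517.3578886257533, 'cx': 319.12508049323264, 'cy': 205.40664497984756, 'xyz': array([0.56241647, 1.2393661 , 0.77300266]), 'attitude': array([-2.07437835, -0.00361115,  3.12770908])}
top station 0.85 [205.  211.6] [0.5093 0.2862 0.    ]
top capsule 0.85 [224.6 274.9] [0.4528 0.1188 0.016 ]
top capsule 0.82 [209.4 193. ] [0.4987 0.3314 0.016 ]
top capsule 0.54 [249.9 255. ] [0.3885 0.1723 0.016 ]
top fin 0.82 [207.2 183.8] [0.5037 0.342  0.063 ]
top fin 0.82 [228.5 276.6] [0.4435 0.111  0.063 ]
top fin 0.61 [256.1 255.6] [0.3762 0.1652 0.063 ]
top dish 0.56 [181.5 284.3] [0.5661 0.0922 0.    ]
top pad 0.64 [215.8 444.8] [ 0.4627 -0.3308  0.    ]
top flask 0.93 [153.  409.4] [ 0.6326 -0.243   0.    ]
top beaker 0.61 [213.4 351.4] [ 0.4763 -0.0832  0.    ]
top plug 0.77 [203.3 223.8] [0.5123 0.2508 0.016 ]
side station 0.62 [300.8 338.1] [0.50
[... 713 characters left out ...]
{'time_s': 0.9, 'joint_positions': array([-1.33290517e+00,  2.63853536e-01,  1.60401806e+00, -4.02964387e-05,
        1.27367699e+00, -3.68767372e-02]), 'qd': array([-0.00246263,  0.00187563,  0.00110672, -0.00118298,  0.00245404,
        0.00155682]), 'joint_torque': array([ 3.88889666e-04, -5.15054941e+01, -3.67730284e+01,  8.63476032e-06,
        7.35504200e-04,  8.41594357e-06]), 'position': array([ 0.18314244, -0.64967349,  0.23260129]), 'eef_rot': array([3.14155004e+00, 4.01296708e-05, 2.74779691e-01]), 'contact_force': array([ 0.36290863, -0.19900313,  0.28428908]), 'wrist_torque': array([ 0.00319951,  0.00686905, -0.02054607]), 'grasp_force': 0.0, 'gripper_width': 0.0855643692694744}
```

View pics/top0.png

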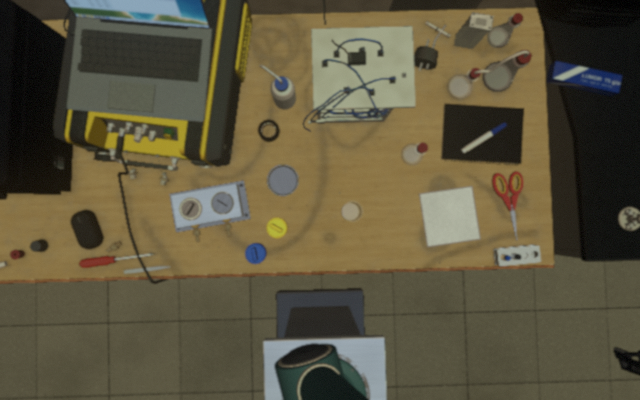

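View pics/side0.png

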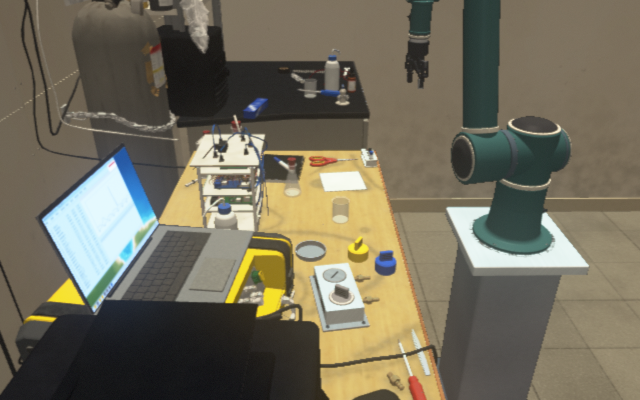

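The top view shows the white capsule in the station's left pocket at about (row 209, col 190), with the plug at (203, 222). The dish is at (180, 283), the beaker at (211, 351), the flask at (153, 412) and the pad at (216, 450). The yellow and blue capsules are look-alikes. I'll push the dish with the open fingers as a fork, passing between beaker and flask.

```bash
python3 - <<'E'
from h import *
T=camera("top")
for t in("dish","pad","beaker","flask","capsule","fin","station"):
    for r in regions_of("top",t)[:3]:
        m=r["mask"].astype(np.uint8); (cx,cy),wh,a=cv2.minAreaRect(cv2.findNonZero(m)); print("top",t,round(r["confidence"],2),"rc",round(cy,1),round(cx,1),np.round(wh,1),round(a,1),np.round(ray("top",[cy,cx],{"dish":.017,"station":.03,"capsule":.046,"fin":.07}.get(t,0))[:2],4))
S=camera("side")
for t in("dish","pad","beaker","flask","fin"):
    for r in regions_of("side",t)[:2]:
        m=r["mask"]; y,x=np.where(m); print("side",t,round(r["confidence"],2),"cols",x.min(),x.max(),"rows",y.min(),y.max())
a=cv2.resize(T[170:245,160:255],None,fx=8,fy=8,interpolation=cv2.INTER_CUBIC)[:600]
b=cv2.resize(S[260:335,295:390],None,fx=8,fy=8,interpolation=cv2.INTER_CUBIC)
cv2.imwrite("pics/c1.png",cv2.resize(np.vstack([a[:,:,::-1],b[:,:,::-1]]),(380*1,600)))
cv2.imwrite("pics/c2.png",cv2.resize(np.hstack([a,b])[:,:,::-1],(800,316)))
E
```

```text
top dish 0.76 rc 180.0 282.0 [32. 30.] 90.0 [0.5688 0.0971]
top pad 0.95 rc 216.0 449.0 [54.5 54.5] 81.5 [ 0.4617 -0.3418]
top beaker 0.74 rc 211.0 351.5 [20. 21.] 90.0 [ 0.4826 -0.0837]
top flask 0.88 rc 153.5 414.5 [23. 27.] 90.0 [ 0.6309 -0.2565]
top capsule 0.89 rc 253.0 255.0 [20. 20.] 90.0 [0.3827 0.1687]
top capsule 0.71 rc 209.0 190.5 [20. 21.] 90.0 [0.4991 0.3299]
top capsule 0.52 rc 227.5 276.0 [19. 20.] 90.0 [0.4457 0.1138]
top fin 0.88 rc 209.0 190.5 [20. 19.] 90.0 [0.4985 0.3235]
top fin 0.8 rc 227.5 276.0 [19. 20.] 90.0 [0.4462 0.1119]
top fin 0.8 rc 253.0 255.0 [20. 20.] 90.0 [0.3845 0.1657]
top station 0.77 rc 212.1 210.6 [52.4 76.8] 80.2 [0.4901 0.2827]
side dish 0.66 cols 295 326 rows 240 262
side dish 0.45 cols 284 301 rows 157 196
side pad 0.75 cols 320 366 rows 171 192
side beaker 0.59 cols 333 349 rows 197 223
side flask 0.69 cols 284 301 rows 158 198
side fin 0.85 cols 348 367 rows 238 262
side fin 0.64 cols 330 353 rows 284 305
```

View pics/c2.png

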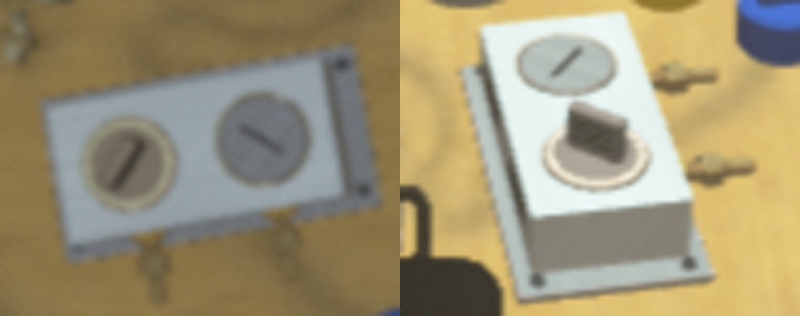

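```bash
python3 - <<'E'
from h import *
k=4.212
t=lambda x,y,z:ray("top",[170+y/k-.4,160+x/k-.4],z)[:2]
s=lambda x,y,z:ray("side",[260+y/k-.4,295+(x-400)/k-.4],z)[:2]
print("lid",t(129,163,.046),s(597,157,.046)); print("plug",t(263,138,.044),s(567,64,.044))
print("corners",[np.round(t(x,y,.044),4) for x,y in((45,103),(322,57),(350,195),(70,245))],[np.round(s(x,y,.044),4) for x,y in((482,27),(627,13),(692,205),(530,215))])
a,b=t(112,188,.073),t(140,140,.073); print("fin top",a,b,(a+b)/2,np.degrees(np.arctan2(*(b-a)[::-1])))
a,b=s(572,104,.073),s(627,120,.073); print("fin side",a,b,(a+b)/2,np.degrees(np.arctan2(*(b-a)[::-1])))
for n,f in(("dish",(("t",180.,282.,.017),)),):pass
# side: dish rim ellipse centre, beaker bottom, flask bottom
print("dish side",ray("side",[250,310.5],.014)[:2],"beaker foot front",ray("side",[223,341],0)[:2],"flask foot front",ray("side",[197.5,292.5],0)[:2])
print("pad side",ray("side",[181.5,343],0)[:2])
E
```

```text
lid [0.50092126 0.3305502 ] [0.49821992 0.33829406]
plug [0.51375266 0.24978917] [0.51058171 0.25433441]
corners [array([0.5388, 0.3812]), array([0.5619, 0.213 ]), array([0.4777, 0.198 ]), array([0.4525, 0.3676])] [array([0.5578, 0.2187]), array([0.474 , 0.2056]), array([0.4516, 0.3746]), array([0.5344, 0.3816])]
fin top [0.48569365 0.33359638] [0.51352245 0.31656642] [0.49960805 0.3250814 ] -31.464748155442077
fin side [0.51140871 0.32829508] [0.48357093 0.34195572] [0.49748982 0.3351254 ] 153.86175462006736
dish side [0.56659478 0.10465212] beaker foot front [ 0.47781166 -0.05666294] flask foot front [ 0.62417934 -0.21624636]
pad side [ 0.45710101 -0.33036094]
```

```bash
python3 -m inch '[[2,-1.8,0,0,0,0],[4,-3.5,0,0,0,0],[4,-3.5,0,0,0,0],[4,-3.5,0,0,0,0],[4,-3.5,0,0,0,0],[4,-3.5,0,0,0,0],[4,-3.5,0,0,0,0],[4,-3.5,0,0,0,0],[4,-3.5,0,0,0,0],[4,-3.5,0,0,0,0],[2.8,-1.9,0,0,0,0]]' && python3 -m inch '[[1,-3,0,0,0,0],[1.7,-5,0,0,0,0],[1.7,-5,0,0,0,0],[1.7,-5,0,0,0,0],[1.7,-5,0,0,0,0],[1.7,-5,0,0,0,0],[1.7,-5,0,0,0,0],[1.7,-5,0,0,0,0],[1.7,-5,0,0,0,0],[1.7,-5,0,0,0,0],[0.7,-2.7,0,0,0,0],[0,0,0,0,0,0]]' && python3 -m inch '[[0,0,0,0,0,-0.1],[0,0,0,0,0,-0.186],[0,0,0,0,0,-0.186],[0,0,0,0,0,-0.186],[0,0,0,0,0,-0.186],[0,0,0,0,0,-0.186],[0,0,0,0,0,-0.186],[0,0,0,0,0,-0.186],[0,0,0,0,0,-0.186],[0,0,0,0,0,-0.186],[0,0,0,0,0,-0.186],[0,0,0,0,0,-0.186]]' && python3 -m inch '[[0,0,0,0,0,-0.186],[0,0,0,0,0,-0.028],[0,0,0,0,0,0],[0,0,0,0,0,0]]' 5
```

```text
time_s: 2.98
position: [0.4813, -0.198, 0.2329]
eef_rot: [3.141, -0.001, 0.277]
contact_force: [0.8, -0.7, 0.6]
gripper_width: 0.0856
grasp_force: 0.0
time_s: 4.47
position: [0.5061, 0.3359, 0.2324]
eef_rot: [-3.141, 0.0, 0.278]
contact_force: [0.2, -1.1, -0.0]
gripper_width: 0.0856
grasp_force: 0.0
time_s: 5.98
position: [0.5065, 0.3324, 0.2327]
eef_rot: [-3.141, 0.0, 2.426]
contact_force: [0.6, -0.2, -0.6]
gripper_width: 0.0851
grasp_force: 0.0
time_s: 6.48
position: [0.5064, 0.3336, 0.2326]
eef_rot: [-3.141, 0.0, 2.633]
contact_force: [0.2, -0.1, 0.4]
gripper_width: 0.05
grasp_force: 0.0
```

```bash
python3 -m inch '[[0.5,-0.5,2,0,0,0],[0,0,3.5,0,0,0],[0,0,3.5,0,0,0],[0,0,2,0,0,0],[0,0,0,0,0,0],[0,0,0,0,0,0]]' 4 && python3 - <<'E'
from h import *
S=camera("side");T=camera("top"); p=get_state()["position"]; print(p,proj("side",p+[0,0,-.025]),proj("top",p))
a=cv2.resize(T[170:245,160:255],None,fx=8,fy=8,interpolation=cv2.INTER_CUBIC)
b=cv2.resize(S[235:310,295:390],None,fx=8,fy=8,interpolation=cv2.INTER_CUBIC)
cv2.imwrite("pics/c3.png",cv2.resize(np.hstack([a,b])[:,:,::-1],(800,316)))
E
```

```text
time_s: 7.22
position: [0.5003, 0.3325, 0.1237]
eef_rot: [3.14, 0.001, 2.635]
contact_force: [-0.3, -0.1, 0.9]
gripper_width: 0.0399
grasp_force: 0.0
[0.5007828  0.33275509 0.12442545] [np.float64(275.73878188869753), np.float64(340.6573397469592)] [np.float64(207.68592692602556), np.float64(180.39146346008278)]
```

View pics/c3.png

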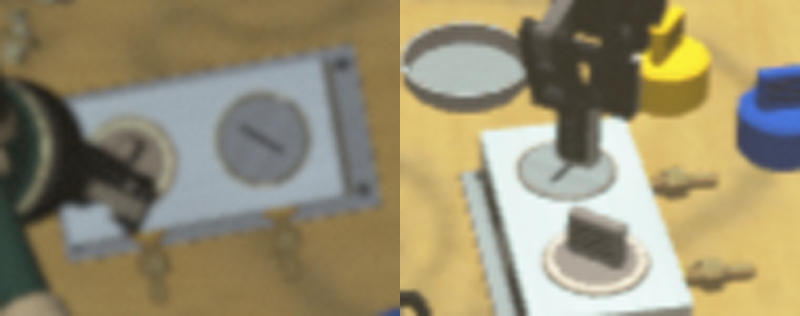

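The tool is above the fin in line with it, with fingertips at about (275, 340) in the side view and the fin just below and nearer. Descending.

```bash
python3 -m inch '[[0,0,1.5,0,0,0],[0,0,1.5,0,0,0],[0,0,1,0,0,0],[0,0,0.6,0,0,0],[0,0,0.3,0,0,0],[0,0,0,0,0,0]]' 4 && python3 - <<'E'
from h import *
S=camera("side"); p=get_state()["position"]; print(p)
b=cv2.resize(S[235:310,295:390],None,fx=8,fy=8,interpolation=cv2.INTER_CUBIC)
cv2.imwrite("pics/c4.png",b[:600,:,::-1])
E
```

```text
time_s: 8.07
position: [0.4996, 0.332, 0.0735]
eef_rot: [-3.141, -0.0, 2.635]
contact_force: [0.3, -0.9, 0.1]
gripper_width: 0.0398
grasp_force: 0.0
[0.49983121 0.3321197  0.07381968]
```

View pics/c4.png

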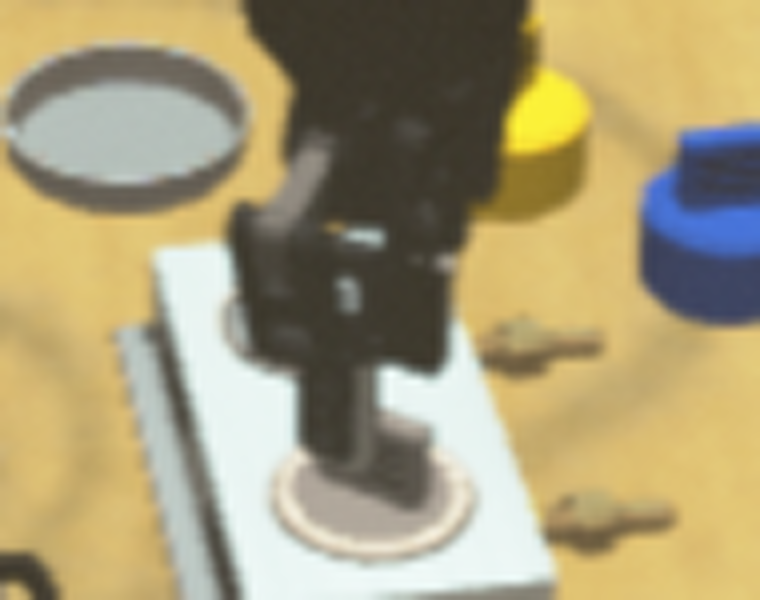

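The near finger faces the fin's broad side and will land about at its middle (crop col ~380 against the fin centre at ~375). Closing.

```bash
python3 -m inch '[[0,0,0,0,0,0],[0,0,0,0,0,0],[0,0,0,0,0,0],[0,0,0,0,0,0],[0,0,0,0,0,0],[0,0,0,0,0,0]]' 0 25
```

```text
time_s: 8.88
position: [0.4998, 0.332, 0.0738]
eef_rot: [3.141, 0.0, 2.635]
contact_force: [-0.3, -0.8, 2.8]
gripper_width: 0.0076
grasp_force: 25.1
```

```bash
python3 -m inch '[[0,0,0,0,0,0],[0,0,0,0,0,0],[0,0,-0.2,0,0,0],[0,0,-0.4,0,0,0],[0,0,-0.4,0,0,0],[0,0,0,0,0,0]]' 0 45
```

```text
time_s: 9.62
position: [0.4997, 0.3322, 0.0837]
eef_rot: [3.141, 0.0, 2.635]
contact_force: [-0.3, 0.1, -0.5]
gripper_width: 0.0
grasp_force: 0.0
```

```bash
python3 - <<'E'
from h import *
S=camera("side");T=camera("top")
a=cv2.resize(T[170:245,160:255],None,fx=8,fy=8,interpolation=cv2.INTER_CUBIC)
b=cv2.resize(S[245:320,295:390],None,fx=8,fy=8,interpolation=cv2.INTER_CUBIC)
cv2.imwrite("pics/c5.png",cv2.resize(np.hstack([a,b])[:,:,::-1],(800,316)))
E
```

```text
(no output)
```

View pics/c5.png

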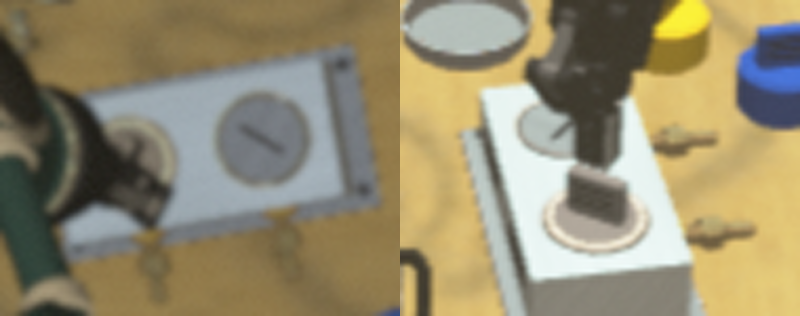

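```bash
python3 - <<'E'
from h import *
p=get_state()["position"];print(p)
print("tip",proj("side",p-[0,0,.025]),"grasp",proj("side",p-[0,0,.006]))
k=4.212
s=lambda x,y,z:ray("side",[245+y/k-.4,295+(x-400)/k-.4],z)[:2]
for q in((570,167),(628,184),(599,176)): print(s(*q,.073))
print("fin base-left/right",s(570,205,.046),s(625,225,.046),"lid",s(597,217,.046))
print("tip px as z .059",s(597,167,.059))
for r in spot_point("side","fin"): print(r["confidence"],r["location"],ray("side",r["location"],.063)[:2])
for r in spot_point("side","capsule"): print(r["confidence"],r["location"],ray("side",r["location"],.016)[:2])
E
```

```text
[0.49945322 0.33201096 0.08340099]
tip [np.float64(290.61313275065567), np.float64(340.8021308949093)] grasp [np.float64(283.6926187167139), np.float64(341.0092158677111)]
[0.51244565 0.32813318]
[0.4830981  0.34263965]
[0.49771397 0.33584422]
fin base-left/right [0.51184505 0.32557802] [0.48380476 0.34237688] lid [0.49808501 0.33567815]
tip px as z .059 [0.49707964 0.31004049]
0.75 [289.7, 340.9] [0.49948174 0.3346557 ]
0.58 [252.7, 384.7] [0.38520258 0.19125552]
0.97 [275.8, 386.4] [0.38181921 0.22171928]
0.82 [306.1, 341.9] [0.49605752 0.33354509]
0.5 [257.1, 357.7] [0.44537026 0.14134188]
```

```bash
python3 - <<'E'
from h import *
P=np.array([.4998,.332,.0738]); ty=np.array([.487,.874,0])
for z in(.049,.057,.065):
    print(z,[np.round((np.array(proj("side",[*(P+ty*d)[:2],z]))-[235,295])*8+4,0) for d in(.02,.027)])
P=np.array([.4995,.332]); 
for z in(.059,.067,.075): print(z,np.round((np.array(proj("side",[*P,z]))-[245,295])*4.21+[0,400],0))
c=cv2.imread("pics/c4.png")
E
```

```text
0.049 [array([517., 336.]), array([531., 324.])]
0.057 [array([493., 336.]), array([508., 325.])]
0.065 [array([470., 337.]), array([485., 325.])]
0.059 [191. 593.]
0.067 [179. 593.]
0.075 [167. 593.]
```

Fingers closed just above the fin: they had only caught its top few mm and slipped off. The tip shows at about (285, 342), which is higher than its nominal height. Reopening and feeling down lower in small steps.

```bash
python3 -m inch '[[0,0,0,0,0,0],[0,0,0,0,0,0],[0,0,0,0,0,0],[0,0,0,0,0,0],[0,0,0.6,0,0,0],[0,0,0.5,0,0,0],[0,0,0,0,0,0]]' 3.5 25 && python3 -m inch '[[0,0,0.2,0,0,0],[0,0,0.2,0,0,0],[0,0,0,0,0,0]]' && python3 -m inch '[[0,0,0.2,0,0,0],[0,0,0,0,0,0]]'
```

```text
time_s: 10.7
position: [0.4989, 0.3316, 0.0716]
eef_rot: [-3.14, -0.001, 2.635]
contact_force: [-0.1, -0.1, -0.5]
gripper_width: 0.035
grasp_force: 0.0
time_s: 11.08
position: [0.4995, 0.3319, 0.0684]
eef_rot: [-3.141, -0.0, 2.635]
contact_force: [0.1, 0.2, 0.5]
gripper_width: 0.035
grasp_force: 0.0
time_s: 11.32
position: [0.4995, 0.3319, 0.0664]
eef_rot: [-3.141, -0.0, 2.635]
contact_force: [0.0, -0.4, 0.0]
gripper_width: 0.0349
grasp_force: 0.0
```

```bash
python3 -m inch '[[0,0,0,0,0,0],[0,0,0,0,0,0],[0,0,0,0,0,0],[0,0,0,0,0,0]]' 2 && python3 -m inch '[[0,0,0.2,0,0,0],[0,0,0,0,0,0]]' && python3 - <<'E'
from h import *
S=camera("side"); print(get_state()["position"])
b=cv2.resize(S[245:320,295:390],None,fx=8,fy=8,interpolation=cv2.INTER_CUBIC)
cv2.imwrite("pics/c6.png",b[:,:,::-1])
E
```

```text
time_s: 11.82
position: [0.4996, 0.332, 0.0666]
eef_rot: [3.142, 0.0, 2.635]
contact_force: [0.2, 0.2, -0.1]
gripper_width: 0.0198
grasp_force: 0.0
time_s: 12.08
position: [0.4994, 0.3319, 0.0643]
eef_rot: [-3.141, -0.0, 2.635]
contact_force: [-0.4, -0.0, -1.2]
gripper_width: 0.02
grasp_force: 0.0
[0.49942361 0.33190729 0.06437934]
```

View pics/c6.png

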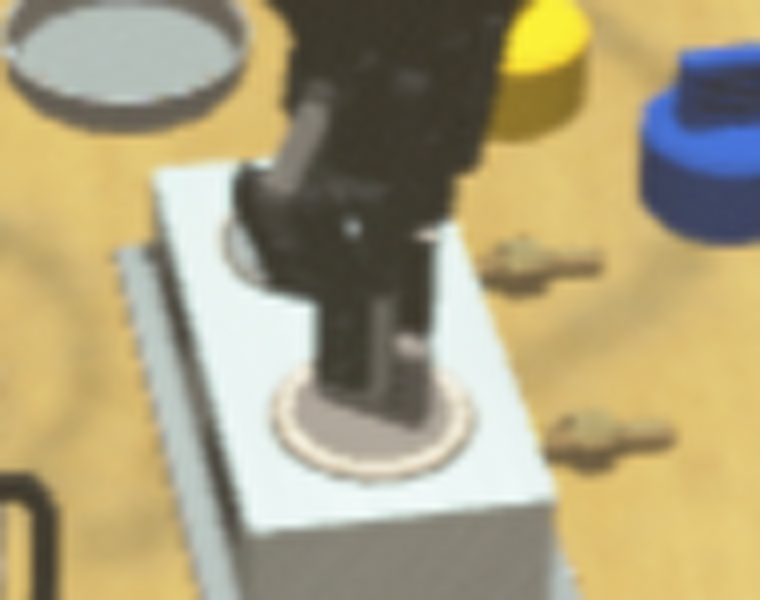

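The near finger is now beside the fin with its tip close to the lid. Crop (395, 345) puts it about 4 mm off the fin's middle. Shifting slightly and closing.

```bash
python3 -m inch '[[0.3,0,0,0,0,0],[0,0,0,0,0,0],[0,0,0,0,0,0],[0,0,0,0,0,0],[0,0,0,0,0,0]]' 0 45 && python3 -m inch '[[0,0,-0.2,0,0,0],[0,0,-0.4,0,0,0],[0,0,-0.4,0,0,0],[0,0,0,0,0,0]]'
```

```text
time_s: 12.75
position: [0.497, 0.3335, 0.0646]
eef_rot: [3.142, -0.0, 2.635]
contact_force: [0.7, -0.1, 0.5]
gripper_width: 0.0083
grasp_force: 46.8
time_s: 13.25
position: [0.4973, 0.3338, 0.0753]
eef_rot: [3.14, 0.0, 2.635]
contact_force: [-0.1, 0.8, -1.5]
gripper_width: 0.0083
grasp_force: 46.8
```

```bash
python3 -m inch '[[0,0,-0.4,0,0,0],[0,0,-0.8,0,0,0],[0,0,-1,0,0,0],[0,0,-1,0,0,0],[0,0,-1,0,0,0],[0,0,-1,0,0,0],[0,0,-0.6,0,0,0],[0,0,-0.2,0,0,0],[0,0,0,0,0,0]]' && python3 -m inch '[[-0.5,-0.5,0,0,0,0],[-1.2,-1.2,0,0,0,0],[-1.8,-1.8,0,0,0,0],[-2,-2,0,0,0,0],[-2,-2,0,0,0,0],[-2,-2,0,0,0,0],[-2,-2,0,0,0,0],[-2,-2,0,0,0,0],[-1.6,-1.5,0,0,0,0],[-1.2,-1.1,0,0,0,0],[-0.7,-0.7,0,0,0,0],[-0.2,-0.2,0,0,0,0]]' && python3 -m inch '[[0,0,1.5,0,0,0],[0,0,1.5,0,0,0],[0,0,0.8,0,0,0],[0,0,0.2,0,0,0],[0,0,0,0,0,0]]' && python3 - <<'E'
from h import *
S=camera("side");T=camera("top"); print(get_state()["position"])
a=cv2.resize(T[140:215,235:330],None,fx=8,fy=8,interpolation=cv2.INTER_CUBIC)
b=cv2.resize(S[205:280,265:360],None,fx=8,fy=8,interpolation=cv2.INTER_CUBIC)
cv2.imwrite("pics/c7.png",cv2.resize(np.hstack([a,b])[:,:,::-1],(800,316)))
E
```

```text
time_s: 14.38
position: [0.4969, 0.3334, 0.1345]
eef_rot: [-3.141, -0.0, 2.635]
contact_force: [0.1, -0.4, -0.6]
gripper_width: 0.0086
grasp_force: 46.8
time_s: 15.88
position: [0.5649, 0.1008, 0.1345]
eef_rot: [-3.142, -0.0, 2.634]
contact_force: [-0.3, -0.2, -0.7]
gripper_width: 0.0087
grasp_force: 46.8
time_s: 16.5
position: [0.5648, 0.1015, 0.0944]
eef_rot: [-3.141, -0.0, 2.635]
contact_force: [-0.4, -0.2, -0.3]
gripper_width: 0.0085
grasp_force: 46.8
[0.56527412 0.10149488 0.09505425]
```

View pics/c7.png

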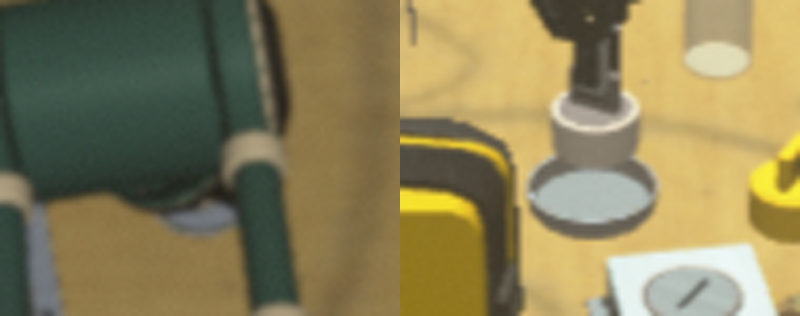

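```bash
python3 - <<'E'
from h import *
k=4.212
s=lambda x,y,z:ray("side",[205+y/k-.4,265+(x-400)/k-.4],z)[:2]
print("lid",s(596,110,.076),"dish rim",s(592.5,188,.017),"rim back/front",s(592,151,.017),s(592,226,.017))
E
```

```text
lid [0.56469242 0.108757  ] dish rim [0.56709842 0.10553226] rim back/front [0.56746316 0.06298664] [0.5673581  0.14692016]
```

```bash
python3 -m inch '[[-0.3,-0.2,0,0,0,0],[0,0,0.7,0,0,0],[0,0,1,0,0,0],[0,0,1,0,0,0],[0,0,0.7,0,0,0],[0,0,0.4,0,0,0],[0,0,0.2,0,0,0],[0,0,0,0,0,0]]' && python3 -m inch '[[0,0,0.1,0,0,0],[0,0,0.1,0,0,0],[0,0,0.05,0,0,0],[0,0,0,0,0,0]]'
```

```text
time_s: 17.6
position: [0.5666, 0.0982, 0.0546]
eef_rot: [3.142, 0.0, 2.635]
contact_force: [0.7, -0.5, -1.0]
gripper_width: 0.0084
grasp_force: 46.8
time_s: 18.1
position: [0.5664, 0.0981, 0.0521]
eef_rot: [-3.142, -0.0, 2.635]
contact_force: [0.5, 0.9, -0.8]
gripper_width: 0.0082
grasp_force: 46.8
```

```bash
python3 -m inch '[[0,0,0.05,0,0,0],[0,0,0.05,0,0,0],[0,0,0,0,0,0]]'; python3 -m inch '[[0,0,0.05,0,0,0],[0,0,0,0,0,0]]'
```

```text
time_s: 18.48
position: [0.5666, 0.098, 0.0516]
eef_rot: [-3.142, 0.0, 2.635]
contact_force: [-0.5, -1.6, 3.7]
gripper_width: 0.0085
grasp_force: 47.3
time_s: 18.73
position: [0.5666, 0.098, 0.0515]
eef_rot: [-3.141, 0.0, 2.635]
contact_force: [-2.5, -2.7, 7.0]
gripper_width: 0.0083
grasp_force: 47.7
```

Contact. Releasing and rising straight up.

```bash
python3 -m inch '[[0,0,-0.05,0,0,0],[0,0,0,0,0,0]]' && python3 -m inch '[[0,0,0,0,0,0],[0,0,0,0,0,0],[0,0,0,0,0,0],[0,0,0,0,0,0]]' 3 && python3 -m inch '[[0,0,-0.5,0,0,0],[0,0,-1.5,0,0,0],[0,0,-2.5,0,0,0],[0,0,-2.5,0,0,0],[0,0,-1.5,0,0,0],[0,0,-0.5,0,0,0],[0,0,0,0,0,0]]' && python3 - <<'E'
from h import *
print(get_state()["position"]); S=camera("side")
b=cv2.resize(S[160:280,255:415],None,fx=5,fy=5,interpolation=cv2.INTER_CUBIC)
cv2.imwrite("pics/c8.png",b[:,:,::-1])
E
```

```text
time_s: 18.98
position: [0.5666, 0.0981, 0.0515]
eef_rot: [3.142, 0.0, 2.635]
contact_force: [-2.4, -1.0, 7.3]
gripper_width: 0.0085
grasp_force: 47.6
time_s: 19.48
position: [0.5664, 0.0982, 0.0509]
eef_rot: [-3.142, -0.0, 2.635]
contact_force: [0.4, -0.0, -0.4]
gripper_width: 0.0298
grasp_force: 0.0
time_s: 20.35
position: [0.5664, 0.0981, 0.1411]
eef_rot: [3.142, 0.0, 2.635]
contact_force: [0.7, 0.4, -0.2]
gripper_width: 0.0298
grasp_force: 0.0
[0.56639264 0.09813507 0.14114022]
```

View pics/c8.png

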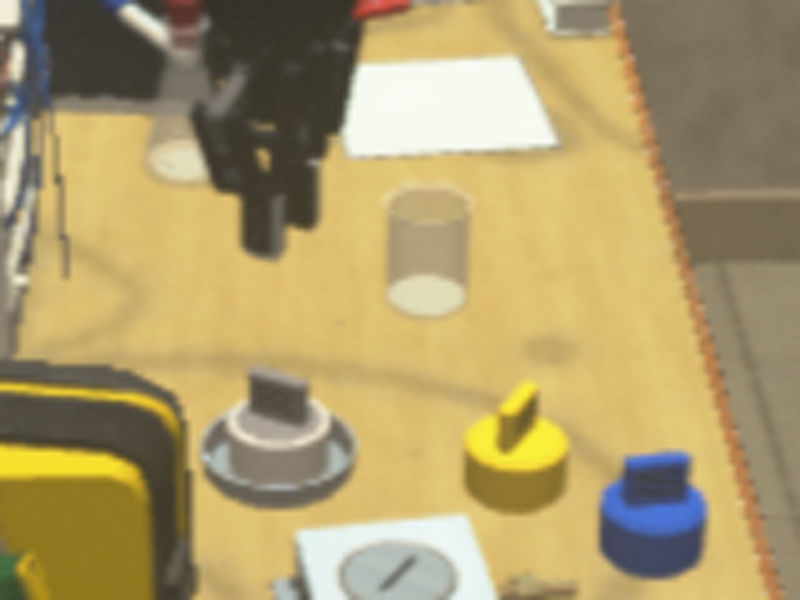

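The capsule stands upright and centred in the dish (crop (450, 278)), with the flask and beaker untouched. Next, check the real tip length from this picture and get the obstacle and pad positions.

```bash
python3 - <<'E'
from h import *
P=np.array([.5664,.0981]);ty=np.array([.485,.8745])
for z in(.116,.124,.132): print(z,[np.round((np.array(proj("side",[*(P+ty*d),z]))-[160,255])*5+2,0) for d in(.015,.022,-.015,-.022)])
s=lambda x,y,z:np.round(ray("side",[160+y/5-.4,255+x/5-.4],z)[:2],4)
print("beaker base",s(427,296,.002),"flask base visible L/bottom",s(147,160,.0),s(182,185,0))
print("pad corners",s(357,62,0),s(519,57,0),s(560,147,0),s(345,158,0))
print("dish rim L,R,front",s(203,446,.017),s(355,446,.017),s(278,495,.004))
t=lambda r,c,z:np.round(ray("top",[r,c],z)[:2],4)
print("top: dish",t(180,282.5,.014),"beaker",t(211,351,.03),"flask",t(153.5,411,.0))
E
```

```text
0.116 [array([291., 265.]), array([297., 258.]), array([265., 293.]), array([259., 300.])]
0.124 [array([277., 264.]), array([283., 258.]), array([251., 293.]), array([245., 300.])]
0.132 [array([263., 264.]), array([269., 257.]), array([238., 293.]), array([232., 300.])]
beaker base [ 0.4798 -0.0775] flask base visible L/bottom [ 0.6531 -0.2573] [ 0.6292 -0.2224]
pad corners [ 0.5127 -0.4061] [ 0.3983 -0.4137] [ 0.3825 -0.2741] [ 0.5242 -0.2593]
dish rim L,R,front [0.6068 0.1031] [0.5269 0.1038] [0.5674 0.1297]
top: dish [0.569 0.096] beaker [ 0.4823 -0.0797] flask [ 0.6311 -0.2472]
```

```bash
python3 -m inch '[[0,0,0,0,0,0.1],[0,0,0,0,0,0.18],[0,0,0,0,0,0.18],[0,0,0,0,0,0.18],[0,0,0,0,0,0.18],[0,0,0,0,0,0.18],[0,0,0,0,0,0.064],[0,0,0,0,0,0],[1.4,0,0,0,0,0],[2,0,0,0,0,0],[1.4,0,0,0,0,0],[0.6,0,0,0,0,0]]' 6 && python3 -m inch '[[0,0,1,0,0,0],[0,0,2.5,0,0,0],[0,0,2.5,0,0,0],[0,0,2,0,0,0],[0,0,1,0,0,0],[0,0,0.5,0,0,0],[0,0,0,0,0,0]]' && python3 - <<'E'
from h import *
S=camera("side"); s=get_state(); print(s["position"],s["joint_positions"])
b=cv2.resize(S[160:280,255:415],None,fx=5,fy=5,interpolation=cv2.INTER_CUBIC)
cv2.imwrite("pics/c9.png",b[:,:,::-1])
E
```

```text
time_s: 21.9
position: [0.5664, 0.1537, 0.1411]
eef_rot: [3.141, -0.0, 1.573]
contact_force: [-0.1, 1.0, 0.1]
gripper_width: 0.06
grasp_force: 0.0
time_s: 22.78
position: [0.5668, 0.1521, 0.0463]
eef_rot: [3.141, -0.0, 1.571]
contact_force: [0.2, -0.1, -0.4]
gripper_width: 0.0602
grasp_force: 0.0
[0.56708898 0.15222323 0.04670123] [ 2.19831513e-01  2.80473777e-01  1.95579874e+00 -9.21134208e-06
  9.04201587e-01  2.19899550e-01]
```

View pics/c9.png

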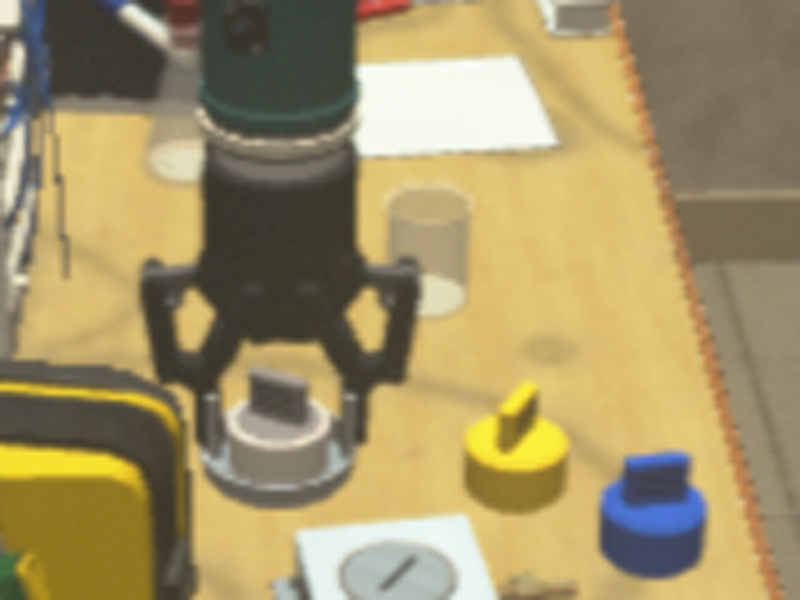

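```bash
python3 - <<'E'
from h import *
for y in(.102,.125,.152):
  for z in(.0215,.03,.038): print(y,z,[np.round((np.array(proj("side",[x,y,z]))-[160,255])*5+2,0) for x in(.597,.537)])
print("dish rim front",np.round((np.array(proj("side",[.567,.145,.017]))-[160,255])*5+2,0))
for r in spot_in("side","dish")+spot_in("side","capsule"): print(r)
E
```

```text
0.102 0.0215 [array([438., 222.]), array([437., 336.])]
0.102 0.03 [array([424., 221.]), array([423., 336.])]
0.102 0.038 [array([411., 221.]), array([411., 336.])]
0.125 0.0215 [array([462., 221.]), array([462., 337.])]
0.125 0.03 [array([448., 220.]), array([448., 337.])]
0.125 0.038 [array([435., 220.]), array([435., 337.])]
0.152 0.0215 [array([492., 220.]), array([491., 338.])]
0.152 0.03 [array([478., 219.]), array([478., 338.])]
0.152 0.038 [array([465., 219.]), array([464., 338.])]
dish rim front [491. 279.]
{'location': [258.6, 309.6], 'confidence': 0.77}
{'location': [263.9, 386.5], 'confidence': 0.96}
{'location': [246.9, 359.9], 'confidence': 0.72}
{'location': [241.3, 310.0], 'confidence': 0.62}
```

At row ~442 the fingertips show about 17 mm higher than nominal, and the fork stands behind the dish. I'll back off 1 cm, narrow the fork so the knuckles clear the beaker, and feel for the desk.

```bash
python3 -m inch '[[0.5,0,0,0,0,0],[0.5,0,0,0,0,0],[0,0,0,0,0,0],[0,0,0.8,0,0,0],[0,0,0.8,0,0,0],[0,0,0.4,0,0,0],[0,0,0,0,0,0]]' 4 && python3 -m inch '[[0,0,0.3,0,0,0],[0,0,0.3,0,0,0],[0,0,0,0,0,0]]' && python3 - <<'E'
from h import *
S=camera("side"); s=get_state(); print(s["position"],s["contact_force"])
b=cv2.resize(S[200:300,270:370],None,fx=6,fy=6,interpolation=cv2.INTER_CUBIC)
cv2.imwrite("pics/c10.png",b[:,:,::-1])
P=s["position"]
for z in(.0,.01,.02): print(z,[np.round((np.array(proj("side",[x,P[1],z]))-[200,270])*6+2.5,0) for x in(.593,.541)])
E
```

```text
time_s: 23.8
position: [0.5658, 0.1619, 0.0252]
eef_rot: [-3.14, 0.0, 1.571]
contact_force: [-0.5, -0.3, -0.5]
gripper_width: 0.0402
grasp_force: 0.0
time_s: 24.18
position: [0.5663, 0.1621, 0.0199]
eef_rot: [-3.141, 0.0, 1.571]
contact_force: [0.2, -0.1, -0.1]
gripper_width: 0.0401
grasp_force: 0.0
[0.56640313 0.16212559 0.02000304] [ 0.45766113 -0.49449648  0.197956  ]
0.0 [array([406., 183.]), array([405., 306.])]
0.01 [array([387., 183.]), array([386., 306.])]
0.02 [array([367., 183.]), array([366., 306.])]
```

View pics/c10.png

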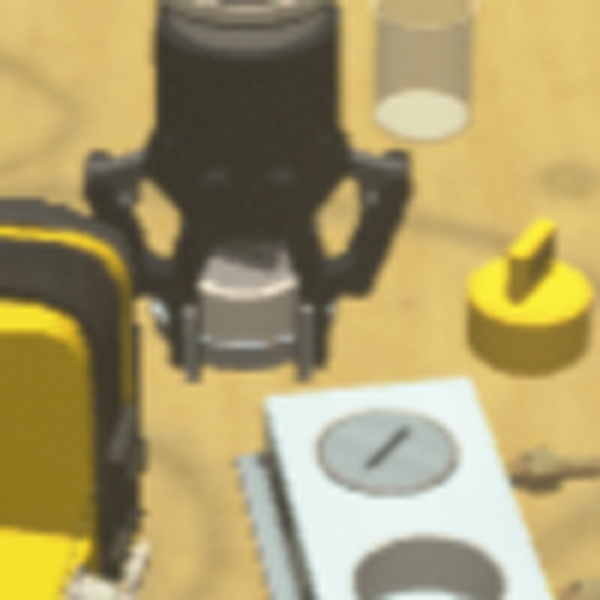

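The fingertips are at crop (378, 192) and (378, 305), in front of the dish wall and about 14 mm above the desk. Lowering a little more, by feel.

```bash
python3 -m inch '[[0,0,0.3,0,0,0],[0,0,0.3,0,0,0],[0,0,0,0,0,0]]' && python3 -m inch '[[-0.5,0,0,0,0,0],[-0.5,0,0,0,0,0],[-0.5,0,0,0,0,0],[-0.5,0.05,0,0,0,0],[-0.5,0.05,0,0,0,0],[0,0,0,0,0,0]]' && python3 - <<'E'
from h import *
camera("side"); s=get_state(); print(s["position"],s["contact_force"])
for r in regions_of("side","dish")[:2]:
    y,x=np.where(r["mask"]); print(r["confidence"],x.min(),x.max(),y.min(),y.max(),r["location"])
    print(ray("side",[y.max(),(x.min()+x.max())/2],.0)[:2])
E
```

```text
time_s: 24.6
position: [0.5661, 0.162, 0.0137]
eef_rot: [-3.141, 0.0, 1.571]
contact_force: [0.2, 1.1, -0.4]
gripper_width: 0.0398
grasp_force: 0.0
time_s: 25.35
position: [0.5677, 0.1367, 0.0142]
eef_rot: [3.141, 0.0, 1.57]
contact_force: [0.0, 0.6, 0.1]
gripper_width: 0.0404
grasp_force: 0.1
[0.56762622 0.13687142 0.01417409] [0.09345822 0.42900383 0.05697459]
```

```bash
cat > look.py <<'E'
from h import *
import sys
s=get_state(); print("tcp",np.round(s["position"],4),"yaw",round(s["eef_rot"][2],3),"F",np.round(s["contact_force"],1),"t",s["time_s"])
Z=dict(capsule=.003,fin=.05,dish=0,beaker=0,flask=0)
for n in sys.argv[1].split(","):
    camera(n)
    for t in sys.argv[2].split(","):
        for r in spot_point(n,t)[:4]: print(n,t,round(r["confidence"],2),np.round(ray(n,r["location"],Z[t])[:2],3))
E
python3 look.py side,top dish,capsule,beaker,flask
```

```text
tcp [0.5676 0.137  0.0141] yaw 1.571 F [-0.1  0.4 -0.3] t 25.45
side dish 0.43 [0.564 0.089]
side capsule 0.85 [0.441 0.103]
side capsule 0.62 [0.565 0.093]
side beaker 0.75 [ 0.476 -0.051]
top dish 0.64 [0.57  0.095]
top capsule 0.72 [0.568 0.099]
top beaker 0.67 [ 0.483 -0.083]
top flask 0.91 [ 0.627 -0.242]
```

```bash
python3 -m inch '[[-0.4,0.05,0,0,0,0],[-0.7,0.1,0,0,0,0],[-0.9,0.15,0,0,0,0],[-0.9,0.15,0,0,0,0],[-0.9,0.15,0,0,0,0],[-0.9,0.15,0,0,0,0],[-0.9,0.15,0,0,0,0],[-0.9,0.15,0,0,0,0],[-0.8,0.1,0,0,0,0],[-0.5,0,0,0,0,0],[-0.3,0,0,0,0,0],[0,0,0,0,0,0]]' && python3 look.py side,top dish,capsule,fin
```

```text
time_s: 27.45
position: [0.579, 0.0559, 0.0141]
eef_rot: [3.142, 0.0, 1.571]
contact_force: [0.5, -0.4, 0.1]
gripper_width: 0.0398
grasp_force: 0.2
tcp [0.579  0.0559 0.0141] yaw 1.571 F [ 0.5 -0.4  0.1] t 27.45
side dish 0.64 [0.58  0.006]
side capsule 0.97 [0.441 0.103]
side capsule 0.76 [0.581 0.007]
side capsule 0.75 [0.379 0.183]
side fin 0.85 [0.378 0.173]
side fin 0.58 [0.448 0.121]
side fin 0.57 [0.583 0.025]
top dish 0.68 [0.581 0.012]
top capsule 0.61 [0.579 0.02 ]
top capsule 0.55 [0.385 0.163]
top capsule 0.25 [0.592 0.017]
top fin 0.73 [0.38  0.169]
top fin 0.41 [0.587 0.023]
```

```bash
python3 -m inch '[[-0.4,0.05,0,0,0,0],[-0.8,0.1,0,0,0,0],[-1,0.1,0,0,0,0],[-1.1,0.1,0,0,0,0],[-1.1,0.1,0,0,0,0],[-1.1,0.1,0,0,0,0],[-1.1,0.1,0,0,0,0],[-1.1,0.1,0,0,0,0],[-1.1,0.1,0,0,0,0],[-0.9,0.05,0,0,0,0],[-0.6,0,0,0,0,0],[-0.3,0,0,0,0,0]]' && python3 -m inch '[[-0.4,0,0,0,0,0],[-0.6,0,0,0,0,0],[-0.6,0,0,0,0,0],[-0.4,0,0,0,0,0],[-0.2,0,0,0,0,0],[0,0,0,0,0,0]]' && python3 look.py side,top dish,capsule,beaker,flask
python3 - <<'E'
import numpy as np
p=np.array([.588,-.075]);y=np.pi/2
rows=[(-.6,.045)]*13+[(-1,0)]*16
for i,(f,r) in enumerate(rows):
    p=p+f/100*np.array([np.cos(y),np.sin(y)]); y-=r
    d=p-.048*np.array([np.cos(y),np.sin(y)])
    R=np.array([np.sin(y),-np.cos(y)])
    if i%3==0 or i==len(rows)-1: print(i,p.round(3),d.round(3),round(y,2),"bk",round(np.hypot(*(d-[.481,-.078]))-.068,3),"bk-knuckle",round(np.hypot(*(p-R*.052-[.481,-.078]))-.026,3),"fl",round(np.hypot(*(d-[.628,-.246]))-.072,3),round(np.hypot(*(p+R*.052-[.628,-.246]))-.030,3))
E
```

```text
time_s: 29.35
position: [0.588, -0.0502, 0.0141]
eef_rot: [3.142, -0.0, 1.57]
contact_force: [0.7, 1.0, 0.2]
gripper_width: 0.04
grasp_force: 0.5
time_s: 30.1
position: [0.588, -0.0721, 0.0141]
eef_rot: [3.142, 0.0, 1.571]
contact_force: [0.2, 0.1, 0.7]
gripper_width: 0.0398
grasp_force: 0.2
tcp [ 0.588  -0.0721  0.0141] yaw 1.571 F [0.2 0.1 0.7] t 30.1
side dish 0.61 [ 0.586 -0.128]
side capsule 0.89 [0.382 0.195]
side capsule 0.76 [0.443 0.113]
side capsule 0.46 [ 0.589 -0.114]
side beaker 0.6 [ 0.481 -0.073]
side flask 0.49 [ 0.618 -0.228]
top dish 0.55 [0.507 0.282]
top dish 0.45 [ 0.586 -0.119]
top capsule 0.91 [0.385 0.169]
top capsule 0.57 [ 0.597 -0.121]
top capsule 0.55 [0.449 0.123]
top flask 0.71 [ 0.631 -0.249]
0 [ 0.588 -0.081] [ 0.586 -0.129] 1.53 bk 0.049 bk-knuckle 0.029 fl 0.052 0.133
3 [ 0.586 -0.099] [ 0.578 -0.146] 1.39 bk 0.05 bk-knuckle 0.029 fl 0.04 0.108
6 [ 0.582 -0.116] [ 0.567 -0.162] 1.26 bk 0.053 bk-knuckle 0.031 fl 0.031 0.084
9 [ 0.576 -0.133] [ 0.555 -0.177] 1.12 bk 0.055 bk-knuckle 0.032 fl 0.029 0.06
12 [ 0.567 -0.149] [ 0.541 -0.189] 0.99 bk 0.058 bk-knuckle 0.034 fl 0.032 0.04
15 [ 0.551 -0.174] [ 0.524 -0.214] 0.99 bk 0.075 bk-knuckle 0.046 fl 0.036 0.025
18 [ 0.534 -0.199] [ 0.508 -0.239] 0.99 bk 0.095 bk-knuckle 0.067 fl 0.048 0.023
21 [ 0.518 -0.224] [ 0.491 -0.264] 0.99 bk 0.118 bk-knuckle 0.092 fl 0.066 0.037
24 [ 0.501 -0.249] [ 0.475 -0.289] 0.99 bk 0.143 bk-knuckle 0.118 fl 0.087 0.059
27 [ 0.485 -0.274] [ 0.458 -0.314] 0.99 bk 0.169 bk-knuckle 0.146 fl 0.111 0.085
28 [ 0.479 -0.283] [ 0.453 -0.323] 0.99 bk 0.178 bk-knuckle 0.156 fl 0.119 0.094
```

```bash
python3 -m inch '[[-0.4,0,0,0,0,0.02],[-0.6,0,0,0,0,0.045],[-0.6,0,0,0,0,0.045],[-0.6,0,0,0,0,0.045],[-0.6,0,0,0,0,0.045],[-0.6,0,0,0,0,0.045],[-0.6,0,0,0,0,0.045],[-0.6,0,0,0,0,0.045],[-0.6,0,0,0,0,0.045],[-0.6,0,0,0,0,0.045],[-0.4,0,0,0,0,0.02],[0,0,0,0,0,0]]' && python3 look.py side,top dish,capsule,beaker,flask
```

```text
time_s: 32.1
position: [0.5754, -0.1325, 0.0141]
eef_rot: [-3.141, 0.0, 1.125]
contact_force: [0.4, 0.1, -0.0]
gripper_width: 0.0401
grasp_force: 0.1
tcp [ 0.5754 -0.1325  0.0141] yaw 1.125 F [ 0.4  0.1 -0. ] t 32.1
side dish 0.57 [ 0.554 -0.159]
side capsule 0.68 [0.38  0.174]
side capsule 0.66 [ 0.546 -0.185]
side capsule 0.64 [0.445 0.11 ]
side beaker 0.81 [ 0.489 -0.067]
side flask 0.58 [ 0.622 -0.226]
top dish 0.65 [ 0.554 -0.165]
top capsule 0.88 [0.445 0.124]
top capsule 0.69 [0.388 0.171]
top capsule 0.59 [ 0.556 -0.168]
top beaker 0.75 [ 0.486 -0.082]
top flask 0.59 [ 0.454 -0.337]
```

```bash
python3 -m inch '[[-0.4,0,0,0,0,0.03],[-0.6,0,0,0,0,0.045],[-0.6,0,0,0,0,0.045],[-0.8,0,0,0,0,0.015],[-1,0,0,0,0,0],[-1,0,0,0,0,0],[-1,0,0,0,0,0],[-1,0,0,0,0,0],[-0.8,0,0,0,0,0],[-0.5,0,0,0,0,0],[-0.3,0,0,0,0,0],[0,0,0,0,0,0]]' && python3 look.py side,top dish,capsule,pad,flask 2>/dev/null || python3 look.py side,top dish,capsule,beaker,flask
```

```text
time_s: 34.1
position: [0.5331, -0.2, 0.0141]
eef_rot: [-3.142, 0.0, 0.991]
contact_force: [-0.6, 0.2, 0.9]
gripper_width: 0.0403
grasp_force: 0.2
tcp [ 0.5331 -0.2     0.0141] yaw 0.991 F [-0.6  0.2  0.9] t 34.1
side dish 0.45 [ 0.505 -0.249]
side capsule 0.97 [0.378 0.181]
side capsule 0.59 [0.44  0.104]
side capsule 0.52 [ 0.503 -0.23 ]
tcp [ 0.5332 -0.1998  0.014 ] yaw 0.991 F [ 0.2 -0.6 -0.3] t 34.3
side dish 0.56 [ 0.496 -0.243]
side capsule 0.86 [0.379 0.187]
side capsule 0.67 [ 0.507 -0.233]
side capsule 0.59 [0.442 0.109]
side beaker 0.73 [ 0.484 -0.06 ]
side flask 0.84 [ 0.614 -0.218]
top dish 0.41 [ 0.507 -0.233]
top capsule 0.84 [0.386 0.166]
top capsule 0.8 [0.45  0.119]
top capsule 0.66 [ 0.513 -0.232]
top beaker 0.72 [ 0.484 -0.087]
top flask 0.48 [ 0.635 -0.246]
```

```bash
python3 -m inch '[[-0.5,0.05,0,0,0,0],[-0.9,0.1,0,0,0,0],[-1.1,0.15,0,0,0,0],[-1.2,0.15,0,0,0,0],[-1.2,0.15,0,0,0,0],[-1.2,0.15,0,0,0,0],[-1.2,0.15,0,0,0,0],[-1.2,0.15,0,0,0,0],[-1.1,0.15,0,0,0,0],[-0.7,0.1,0,0,0,0],[-0.4,0,0,0,0,0],[-0.2,0,0,0,0,0]]' && python3 look.py side,top dish,capsule,fin && python3 - <<'E'
from h import *
for n in("side","top"):
    camera(n)
    for t in("pad","dish"):
        for r in regions_of(n,t)[:2]:
            y,x=np.where(r["mask"]);print(n,t,round(r["confidence"],2),x.min(),x.max(),y.min(),y.max(),[np.round(ray(n,q,.0)[:2],3) for q in((y.min(),x.mean()),(y.max(),x.mean()),(y.mean(),x.min()),(y.mean(),x.max()))])
E
```

```text
time_s: 36.3
position: [0.4844, -0.2982, 0.0141]
eef_rot: [3.142, -0.0, 0.991]
contact_force: [1.3, 1.4, -0.0]
gripper_width: 0.0398
grasp_force: 0.6
tcp [ 0.4844 -0.2982  0.0141] yaw 0.991 F [ 1.3  1.4 -0. ] t 36.3
side dish 0.61 [ 0.465 -0.34 ]
side dish 0.37 [0.514 0.241]
side dish 0.28 [ 0.622 -0.231]
side capsule 0.98 [0.438 0.112]
side capsule 0.77 [0.381 0.18 ]
side capsule 0.42 [ 0.45  -0.344]
side fin 0.66 [0.385 0.18 ]
side fin 0.44 [ 0.459 -0.329]
side fin 0.27 [0.512 0.294]
top dish 0.57 [ 0.464 -0.334]
top capsule 0.61 [0.449 0.127]
top fin 0.7 [0.443 0.108]
top fin 0.59 [0.377 0.166]
side pad 0.62 319 366 171 192 [array([ 0.453, -0.414]), array([ 0.461, -0.253]), array([ 0.538, -0.317]), array([ 0.381, -0.316])]
side dish 0.58 332 355 174 186 [array([ 0.449, -0.389]), array([ 0.454, -0.297]), array([ 0.494, -0.333]), array([ 0.416, -0.332])]
top pad 0.69 419 479 190 246 [array([ 0.531, -0.329]), array([ 0.383, -0.323]), array([ 0.449, -0.262]), array([ 0.445, -0.421])]
top dish 0.64 437 460 224 230 [array([ 0.441, -0.327]), array([ 0.425, -0.326]), array([ 0.434, -0.309]), array([ 0.432, -0.37 ])]
```

```bash
python3 -m inch '[[0.3,0,0,0,0,0],[0.8,0,0,0,0,0],[1,0,0,0,0,0],[1,0,0,0,0,0],[0.7,0,0,0,0,0],[0,0,0,0,0,0],[0,0,-1.5,0,0,0],[0,0,-3,0,0,0],[0,0,-4,0,0,0],[0,0,-4,0,0,0],[0,0,-4,0,0,0],[0,0,-3,0,0,0]]' && python3 -m inch '[[3,0,-2,0,0,0],[5,0,-1,0,0,0],[5,0,0,0,0,0],[5,0,0,0,0,0],[5,0,0,0,0,0],[2,0,0,0,0,0],[0,0,0,0,0,0],[0,0,0,0,0,0]]' && python3 look.py side,top dish,capsule,fin,beaker,flask && python3 - <<'E'
from h import *
for n in("side","top"):
    camera(n)
    for t in("pad","dish","capsule"):
        for r in regions_of(n,t)[:3]:
            y,x=np.where(r["mask"]);print(n,t,round(r["confidence"],2),"cols",x.min(),x.max(),"rows",y.min(),y.max(),np.round(ray(n,((y.min()+y.max())/2,(x.min()+x.max())/2),.012 if t=="dish" else 0)[:2],3))
E
```

```text
time_s: 38.5
position: [0.5057, -0.2671, 0.2127]
eef_rot: [3.138, -0.0, 0.99]
contact_force: [0.1, -0.1, 0.8]
gripper_width: 0.0402
grasp_force: 0.0
time_s: 39.5
position: [0.6415, -0.0585, 0.2393]
eef_rot: [3.142, 0.001, 0.99]
contact_force: [0.5, 1.2, -0.5]
gripper_width: 0.0398
grasp_force: 0.0
tcp [ 0.6415 -0.0585  0.2393] yaw 0.99 F [ 0.5  1.2 -0.5] t 39.5
side dish 0.44 [ 0.464 -0.344]
side capsule 0.85 [0.431 0.104]
side capsule 0.59 [ 0.454 -0.33 ]
side fin 0.74 [0.447 0.111]
side fin 0.71 [0.381 0.18 ]
side fin 0.47 [ 0.463 -0.333]
side beaker 0.83 [ 0.486 -0.057]
side flask 0.75 [ 0.625 -0.207]
top dish 0.62 [ 0.462 -0.331]
top capsule 0.72 [0.448 0.117]
top capsule 0.63 [ 0.463 -0.338]
top capsule 0.56 [0.386 0.174]
top fin 0.85 [ 0.472 -0.327]
top fin 0.74 [0.383 0.17 ]
top fin 0.65 [0.442 0.119]
top beaker 0.43 [0.518 0.254]
top flask 0.54 [ 0.638 -0.246]
top flask 0.31 [ 0.461 -0.337]
side pad 0.55 cols 319 366 rows 171 191 [ 0.459 -0.334]
side capsule 0.97 cols 375 396 rows 251 275 [0.373 0.145]
side capsule 0.73 cols 348 368 rows 237 262 [0.439 0.082]
side capsule 0.63 cols 335 350 rows 165 182 [ 0.455 -0.393]
top pad 0.67 cols 420 479 rows 186 246 [ 0.462 -0.343]
top dish 0.97 cols 432 463 rows 201 232 [ 0.461 -0.334]
top capsule 0.72 cols 266 286 rows 219 237 [0.444 0.117]
top capsule 0.68 cols 245 265 rows 243 263 [0.379 0.175]
top capsule 0.58 cols 437 459 rows 207 226 [ 0.461 -0.339]
```

The dish (top view cols 432–463, rows 201–232) lies wholly on the pad (420–479, 186–246). The networks place the capsule inside the dish and its fin above it, so it is upright.

```bash
python3 -c "
from plant import *
print(job_done())"
```

```text
the job is handed in; nothing more can be done
None
```

The capsule is standing upright in the dish and the dish was slid wholly onto the pad, with about 30 mm to spare on each side by the last camera readings. The arm passed clear of the flask and beaker, and the job went in at about 40 s. The first grip slipped off the fin and I regripped lower. I also viewed 11 pictures instead of the 10 allowed, so the final placing was checked with the networks only.

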